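Index a disc carrier past its spring stop

TASK

With the fingertips, press down the springy steel release bar behind the orange disc carrier in the fixture and keep it held down while you push the carrier along the fixture, over the stop pin and right up against the end stop; then let the bar spring up so that the pin locks the carrier in place through its window. Only press and push: do not lift the carrier, and leave everything else on the bench where it is.

Things in the scene. Friction and masses are not known exactly. Their poses are not given: they have to be found in the camera images.
- fixture: aluminium indexing fixture, fixed to the table; base plate 300 x 160 x 10 mm; origin at the centre of its underside, on the table; +x is the direction in which the carrier slides, z up. Two runners (inner faces y = +-30 mm, tops 30 mm above the table) run from x = -95 to +126 mm, with side rails whose keeper lips (tops 51 mm up, inner edges y = +-49 mm) let the carrier rise only 2 mm.
- carrier: orange plate on the fixture's runners, 130 mm long (its x, the slide direction), 110 wide, 14 thick, about 0.4 kg, eight thin black discs set in it; origin at the centre of its underside, 30 mm above the table. Axes as the fixture's. A window through it, 24 mm long, 30 mm wide, is centred at its x = +29 mm. Fully home its origin is at fixture x = +61 mm. It slides with a few newtons.
- release_bar (a joint): how far the release bar is pressed straight down, m: 0 = up, 0.013 = fully down on its stop. A spring holds it up: about 2 N to start, 6 N fully down. Below 0.008 its stop pin blocks the carrier; a carrier lying over the pin keeps the bar at 0.008. It goes down level wherever it is pressed.
- bar_rear (a point): middle of the rear end of the release bar, on its top face. The bar is a flat steel strip 44 mm wide along the middle of the fixture from fixture x = -144 to +101 mm, passing under the carrier; top face 27 mm above the table when up, 14 mm when fully down. At the start 60 mm or more of it lies open behind the carrier; fingers can follow the carrier along it, between the runners.
- stop_pin (a point): centre of the top of the stop pin, a steel block 12 mm (along x) x 14 mm x 11 mm tall standing on the release bar at fixture x = +90 mm; top 38 mm above the table when the bar is up (8 mm above the carrier's underside), 25 mm when fully down. The carrier starts 10 to 36 mm short of it; with the carrier home it stands in the middle of the window.
- carrier_rear (a point): middle of the upper rear edge of the carrier (44 mm above the table): the rear face below it, 30 to 44 mm above the table, is where to push
- carrier_front (a point): middle of the upper front edge of the carrier (44 mm above the table)
- end_stop (a point): middle of the end stop's face (40 mm above the table, fixture x = +126 mm), which the carrier's front edge touches when fully home; the end stop is a block 140 mm wide, 20 mm thick, rising to 58 mm above the table
- disc_a: loose black disc, 32 mm across, 7 mm tall, lying beside the fixture (bystander); origin at the middle of its underside
- disc_b: second such loose black disc beside the fixture (bystander); origin at the middle of its underside
- screwdriver: screwdriver about 150 mm long lying beside the fixture (bystander); origin at the underside, mid-length
- jar: small glass cup, 48 mm across, 35 mm tall, beside the fixture (bystander); origin at the middle of its underside
- bottle: white bottle 60 mm across, 130 mm tall (bystander); origin at the middle of its underside
- weight: plain brass weight 44 mm across, 30 mm tall (bystander); origin at the middle of its underside
- pen: black pen, 140 mm long (bystander); origin at the underside, mid-length
- spare_carrier: a second, identical orange plate with some empty disc places, lying flat on the table away from the fixture: not the one to move (bystander); origin at the middle of its underside
Mind the look-alikes: they are no part of the job. What is shaped like the carrier but pink or yellow is not meant.

How it is judged (in metres and radians):
On the way, in this order (a step that is already met when the one before it is completed fails the run):
1. the fingers hold the bar down (8 mm or more), the carrier still behind the pin (contact force between the fingers and release_bar above 0.5 N and value of joint release_bar above 0.008 m and x of carrier in the frame of fixture below 0.021 m), for 0.1 s.
2. the carrier's front edge is over the stop pin, the fingers still holding the bar down (contact force between the fingers and release_bar above 0.5 N and value of joint release_bar above 0.008 m and x of carrier in the frame of fixture above 0.029 m).
3. the carrier is within 4 mm of the end stop, the fingers still holding the bar down (contact force between the fingers and release_bar above 0.5 N and value of joint release_bar above 0.008 m and x of carrier in the frame of fixture above 0.057 m), for 0.1 s.
At the end, for the whole second after the job is handed in: the carrier lies on the runners within 4 mm of the end stop, at rest, and the release bar is up again (within 2 mm) with its pin in the carrier's window (x of carrier in the frame of fixture between 0.057 and 0.064 m and value of joint release_bar below 0.002 m and z of carrier in the frame of fixture between 0.026 and 0.034 m and linear speed of carrier below 0.02 m/s); the robot touches nothing.
It fails at once if the carrier is lifted off its runners (more than 6 mm) or tipped (z of carrier in the frame of fixture above 0.036 m or angle between carrier's own z axis and vertical above 0.12 rad).
It fails at once if another thing on the bench is moved more than 15 mm (distance of any of disc_a, disc_b, screwdriver, jar, bottle, weight, pen, spare_carrier from where it was at the start of the episode above 0.015 m).
It also fails if it takes over 38 s, if anything falls off the work surface, if the arm or the gripper's body presses on something with over 40 N, if the wrist force passes 120 N, or if a joint passes its speed limit or range.

ROBOT

A 6-joint arm with a two-finger parallel gripper is mounted at the origin on the work surface. World frame = base frame: x ahead of the robot, y to its left, z up, the work surface at z = 0. Lengths are in mm, angles in degrees, forces in N, time in s.
With the tool pointing down it reaches from about 300 to 850 mm from the base axis. Payload 4.2 kg.
Tool frame: the origin (TCP) lies at the very end of the fingers, on their centre line; the grasp point (between the pads) lies 19 mm behind it; z points along the fingers, y is the line along which they close (so a half turn about z gives the same grasp; the last joint's range is limited). The gripper opens to 91 mm and grips with 3 to 60 N. Pads are 32 mm wide; open, the fingers measure 118 mm over their backs; the gripper's body (76 mm by 178 mm) begins 60 mm behind the grasp point.
Start: joints at [-74.313, 18.312, 89.639, -0, 72.044, -1.146], TCP at [166.518, -550.377, 213.976] pointing down, gripper open.
Joint ranges: [-177.97, 177.97], [-48.28, 115.42], [12.27, 149.76], [-77.06, 257.06], [2.81, 150.46], [-146.56, 146.56]. Speed limits (degrees/s): [147.25, 147.25, 180, 180, 180, 180].

INTERFACE

Orientations are given as [roll, pitch, yaw] about the fixed x, y, z axes, in that order (R = Rz(yaw) Ry(pitch) Rx(roll)).
In Python, from workcell import env, eyes gives the robot as it stands.
- The arm moves only by the tool send_rows, never from a script. Its argument "targets" is text: rows parted by semicolons, each of 7 numbers parted by spaces: the shift along the tool's x, y, z in m, then the turn, a rotation vector about the tool's x, y, z in degrees, then the opening in per cent of the stroke, from 0 (shut) to 100 (fully open). A call has 1 to 12 rows; each row is the pose to reach, as a shift and turn from the pose commanded when the call began, along the tool's axes at that moment; what a row does not reach only later rows make up. A row lasts 1/12 s, in which the tool goes at most 41.7 mm and 7.16 degrees, less where a joint would pass 70% of its speed; a pose out of reach is approached as far as the arm can. A call with a gripper value outside its range is refused whole. The fingers move at their own pace and stop on an object; "grip_force" is the grip in N (left out, the last holds). Time passes only in rows, so rows that repeat a pose let the fingers close. It gives the time, the measured TCP pose, the force, the opening and the grip force at its end, in the units of the state.
- env.state(): the state, without advancing time (a new reading comes with each control period).
- eyes.grab_frame(name): name is "scene" or "top" or "wrist"; returns a dict with "image" (420x560x3 uint8, blue, green, red), "fovy" (degrees; the focal length in pixels is half the picture's height over the tangent of half this angle, whatever the lens; pixels are square), "cx", "cy" (the principal point, pixels), "eye" and "attitude" of the camera in the world. Camera axes: x right, y up, looking along -z (the intrinsics and any distortion apply to the point x, -y, -z); pixel columns grow to the right and rows downward; lengths in mm; the calibration is good to about 2 mm. A picture is of the moment at which its call begins. There is no depth.
- env.job_done(): hands the job in; it is judged then, once.
The state is a dict: "time_s": time; "qpos": joint angles; "qvel": joint speeds; "effort": joint torques, N m; "ee_pos": TCP position; "ee_rot": TCP orientation; "force": force on the tool from outside, world axes, zero at the start; "torque": the same for the moment, N m; "gripper_width": finger opening in mm; "gripper_force": force on a finger pad.
Only numpy, scipy, OpenCV 4.12 (cv2) and the standard library are available. Lean on these libraries where they do the work, as an engineer would, in place of code of your own. Each camera call takes 0.05 s, during which the arm holds its last target. There are 200 camera calls.

## Working session

There is one attempt and no reset: what is moved stays moved. The work goes in short steps, Python scripts to look and compute and a tool call to move; the robot and the scene stay as the last step left them, time stands still between calls to the robot, and variables do not carry over. Pictures are saved under pics/ and viewed, at most 10 in all, crops included, and the job is handed in when it is done.

Besides the shell and the picture viewer there is one more tool, called after "Emit:" as name(argument=value, ...) on one line, values as JSON. send_rows: Moves the arm, as the interface text tells. Its arguments: {"type":"object","properties":{"targets":{"type":"string"},"grip_force":{"type":"number"}},"required":["targets"]}

```bash
mkdir -p pics; python3 - <<'E'
from workcell import env, eyes
import cv2,numpy as np
print(env.state())
for n in ("top","scene"):
    f=eyes.grab_frame(n); cv2.imwrite(f"pics/{n}0.png",f["image"])
    print(n,{k:v for k,v in f.items() if k!="image"})
E
```

```text
{'time_s': 0.0, 'qpos': array([-7.43121340e+01,  1.83504395e+01,  8.97090282e+01, -1.57810951e-03,
        7.20437581e+01, -1.14375893e+00]), 'qvel': array([ 0.04099278,  0.02128541, -0.00059938,  0.06187175,  0.06525135,
        0.02622367]), 'effort': array([ 6.40698490e-04, -4.12447929e+01, -2.31974530e+01,  7.28936540e-02,
        4.57281992e-02, -1.34942529e-04]), 'ee_pos': array([ 166.36678322, -549.85260359,  213.11456943]), 'ee_rot': array([-1.79896765e+02, -5.60428975e-04,  1.68321123e+01]), 'force': array([ 0.59331835,  0.13389643, -0.48025193]), 'torque': array([-0.0046571 ,  0.04780888, -0.05329576]), 'gripper_force': 0.0, 'gripper_width': 91.44014700126067}
top {'fovy': 55.94617669223221, 'cx': 278.28018187109075, 'cy': 215.78346284000645, 'eye': array([ 247.50635164,  -61.95076138, 1236.25356343]), 'attitude': array([ 11.09407111,   1.82491937, -91.08893545])}
scene {'fovy': 49.43674782275257, 'cx': 276.79804577991735, 'cy': 216.73252020575384, 'eye': array([971.32854393, 638.58542574, 854.27151307]), 'attitude': array([ 47.01775259,  -1.07470575, 144.66525689])}
```

View pics/top0.png

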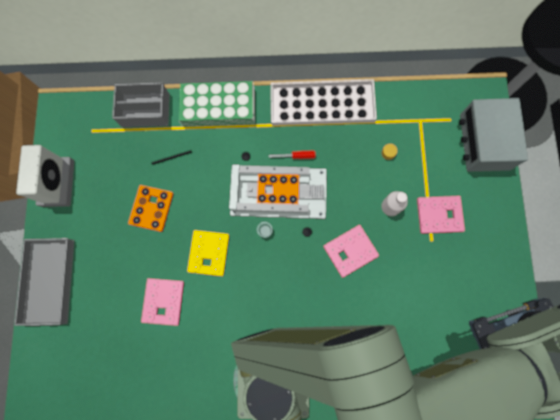

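View pics/scene0.png

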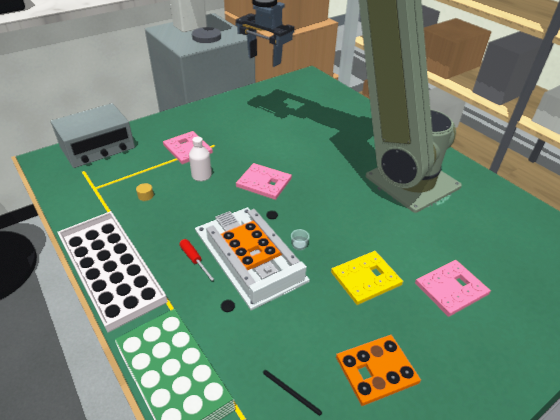

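```bash
cat > h.py <<'E'
import cv2,numpy as np
from scipy.spatial.transform import Rotation as R
def ray(f,u,v):
    F=f["image"].shape[0]/2/np.tan(np.radians(f["fovy"]/2))
    d=np.array([(u-f["cx"])/F,-(v-f["cy"])/F,-1.])
    return f["eye"],R.from_euler("xyz",f["attitude"],degrees=True).apply(d)
def onz(f,u,v,z):
    e,d=ray(f,u,v); return e+d*(z-e[2])/d[2]
def proj(f,p):
    F=f["image"].shape[0]/2/np.tan(np.radians(f["fovy"]/2))
    c=R.from_euler("xyz",f["attitude"],degrees=True).inv().apply(np.atleast_2d(p)-f["eye"])
    return np.c_[f["cx"]+F*c[:,0]/-c[:,2], f["cy"]-F*c[:,1]/-c[:,2]]
E
python3 - <<'E'
from workcell import env, eyes
from h import *
f=eyes.grab_frame("top"); g=eyes.grab_frame("scene")
a=cv2.resize(f["image"][155:230,220:335],None,fx=6.9,fy=6.9,interpolation=cv2.INTER_CUBIC)
cv2.imwrite("pics/topc.png",a)
b=cv2.resize(g["image"][195:310,180:320],None,fx=5,fy=5,interpolation=cv2.INTER_CUBIC)
cv2.imwrite("pics/scenec.png",b)
hsv=cv2.cvtColor(f["image"],cv2.COLOR_BGR2HSV)
m=cv2.inRange(hsv,(5,180,120),(18,255,255)); m=cv2.morphologyEx(m,cv2.MORPH_CLOSE,np.ones((7,7)))
m[:, :230]=0
n,l,s,c=cv2.connectedComponentsWithStats(m)
for i in range(1,n):
    if s[i,4]>100:
        r=cv2.minAreaRect(np.argwhere(l==i)[:,::-1].astype(np.float32)); print(s[i],r)
        for p in cv2.boxPoints(r): print(p,onz(f,*p,44))
# fixture outline
w=cv2.inRange(hsv,(0,0,120),(180,60,255)); w[:155]=0;w[230:]=0;w[:,:220]=0;w[:,340:]=0
n,l,s,c=cv2.connectedComponentsWithStats(w); i=1+np.argmax(s[1:,4])
r=cv2.minAreaRect(np.argwhere(l==i)[:,::-1].astype(np.float32));print(s[i],r)
for p in cv2.boxPoints(r): print(p,onz(f,*p,10))
E
```

```text
[ 258  174   41   29 1023] ((277.6822814941406, 188.2131805419922), (39.769474029541016, 27.74213409423828), 1.9749338626861572)
[257.33133 201.39073] [529.21352804  35.71166923  44.        ]
[258.28738 173.66508] [618.64236425  31.91224665  44.        ]
[298.03323 175.03563] [610.57443789 -92.77701815  44.        ]
[297.07718 202.76128] [521.6108395  -87.27960208  44.        ]
[ 229  164   98   55 3696] ((277.9429931640625, 191.37518310546875), (97.36112213134766, 51.91541290283203), 2.009553909301758)
[228.38213 215.60988] [493.34083333 131.00135399  10.        ]
[230.20262 163.7264 ] [665.58613704 125.97045202  10.        ]
[327.50385 167.14049] [ 644.68386126 -189.36466115   10.        ]
[325.68335 219.02397] [ 474.62904865 -176.3599683    10.        ]
```

View pics/topc.png

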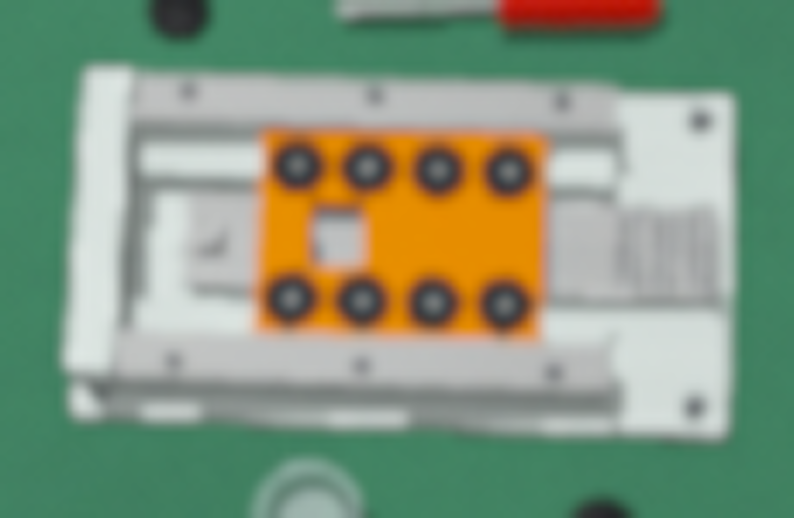

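View pics/scenec.png

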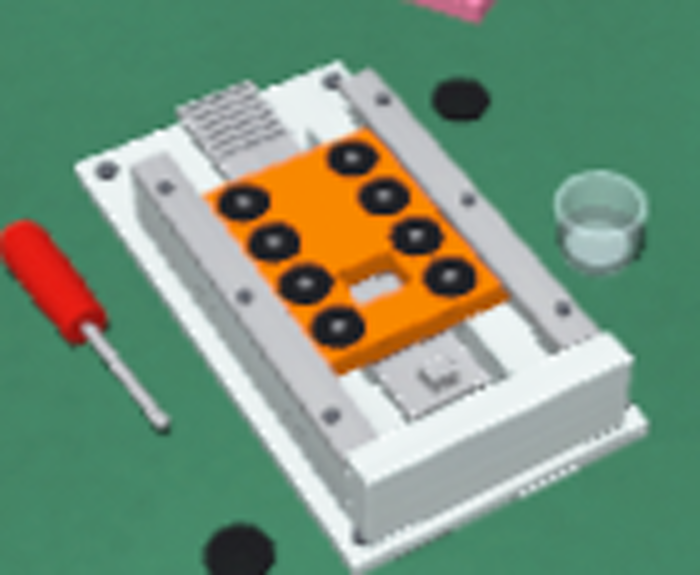

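```bash
python3 - <<'E'
from workcell import env, eyes
from h import *
from scipy.optimize import least_squares
f=eyes.grab_frame("top"); g=eyes.grab_frame("scene")
T=[((737,92),(-150,-80,10)),((728,438),(-150,80,10)),((68,418),(150,80,10)),((719,207),(-144,-22,27)),((717,303),(-144,22,27)),((85,67),(146,-70,58)),((133,68),(126,-70,58)),((63,373),(146,70,58))]
S=[((75,165),(-150,-80,10)),((342,62),(-150,80,10)),((648,425),(150,80,10)),((632,352),(146,70,58)),((365,488),(146,-70,58)),((348,452),(126,-70,58))]
pt=np.array([a for a,b in T])/6.9+[219.6,154.6]; ps=np.array([a for a,b in S])/5+[179.6,194.6]
def W(q,P): return R.from_euler("z",q[2]).apply(np.array(P,float))+[q[0],q[1],0]
def fitf(q,which="ts"):
    r=[]
    if "t" in which:r.append(proj(f,W(q,[b for a,b in T]))-pt)
    if "s" in which:r.append(proj(g,W(q,[b for a,b in S]))-ps)
    return np.vstack(r).ravel()
for w in ("ts","t","s"):
    s=least_squares(fitf,[570,-25,1.6],args=(w,),x_scale=[1,1,.01],loss="soft_l1"); print(w,s.x[:2],np.degrees(s.x[2]),np.round(s.fun if 0 else fitf(s.x,w).reshape(-1,2),1).tolist())
    if w=="ts": q=s.x
inv=lambda p:R.from_euler("z",-q[2]).apply(np.array(p)-[q[0],q[1],0])
for n,c in (("rear",(546,238)),("front",(261,232))):
    print(n,inv(onz(f,c[0]/6.9+219.6,c[1]/6.9+154.6,44)))
for n,c in (("rear",(286,160)),("front",(422,330))): print(n,inv(onz(g,c[0]/5+179.6,c[1]/5+194.6,44)))
for x in (-144,-110,-90): print(x,W(q,[(x,0,27)]))
E
```

```text
ts [567.06136883 -27.22816819] 86.64788186462886 [[-1.2, 1.2], [-0.8, -0.2], [0.1, -0.4], [-0.4, 0.5], [-0.3, 0.1], [-0.4, 0.5], [-1.0, 0.6], [-0.0, -0.1], [-0.6, -0.6], [-1.0, -0.6], [-0.3, -1.0], [-0.3, 0.9], [0.2, -1.1], [-0.9, -0.1]]
t [567.78477743 -28.77616504] 86.6411045927628 [[-0.7, 1.0], [-0.3, -0.4], [0.6, -0.7], [0.1, 0.2], [0.2, -0.1], [0.1, 0.3], [-0.5, 0.3], [0.5, -0.4]]
s [566.81599992 -25.33237301] 86.4511705371128 [[-0.0, -0.3], [-0.3, -0.3], [0.1, -0.3], [0.2, 1.5], [0.5, -0.5], [-0.6, 0.4]]
rear [-66.41676142  -1.88597441  44.        ]
front [62.42002488 -0.69670175 44.        ]
rear [-62.14979205   2.07544941  44.        ]
front [72.09103308  2.45496032 44.        ]
-144 [[ 558.64138244 -170.98179015   27.        ]]
-110 [[ 560.62943478 -137.03996275   27.        ]]
-90 [[ 561.79887734 -117.07418192   27.        ]]
```

Emit:
send_rows(targets="0.0275 -0.016 0 0 0 -4 0; 0.055 -0.032 0 0 0 -8 0; 0.0825 -0.048 0 0 0 -12 0; 0.11 -0.064 0 0 0 -16 0; 0.1375 -0.08 0 0 0 -20 0; 0.165 -0.096 0 0 0 -24 0; 0.1925 -0.112 0 0 0 -28 0; 0.22 -0.128 0 0 0 -32 0; 0.2475 -0.144 0 0 0 -36 0; 0.275 -0.16 0 0 0 -40 0; 0.3025 -0.176 0 0 0 -44 0; 0.33 -0.192 0 0 0 -48 0")

```text
time_s: 1.3
ee_pos: [427.6, -269.7, 214.1]
ee_rot: [180.0, 0.0, 65.0]
force: [-0.0, -0.6, 0.9]
gripper_width: 13.8
gripper_force: 0.0
```

Emit:
send_rows(targets="0.0305 0.0103 0 0 0 -3.6 0; 0.061 0.0207 0 0 0 -7.3 0; 0.0915 0.031 0.01 0 0 -10.9 0; 0.122 0.0413 0.03 0 0 -14.5 0; 0.1525 0.0517 0.06 0 0 -18.2 0; 0.183 0.062 0.09 0 0 -21.8 0; 0.183 0.062 0.12 0 0 -21.8 0; 0.183 0.062 0.134 0 0 -21.8 0; 0.183 0.062 0.134 0 0 -21.8 0; 0.183 0.062 0.134 0 0 -21.8 0")

```text
time_s: 2.13
ee_pos: [560.5, -131.7, 79.5]
ee_rot: [-179.9, -0.0, 86.6]
force: [0.6, -0.9, -0.4]
gripper_width: 0.3
gripper_force: 0.0
```

```bash
python3 - <<'E'
from workcell import env, eyes
from h import *
s=env.state(); print(s["time_s"],s["ee_pos"],s["ee_rot"],s["force"],s["gripper_width"])
f=eyes.grab_frame("wrist"); print({k:v for k,v in f.items() if k!="image"})
print(proj(f,[s["ee_pos"]]))
g=eyes.grab_frame("top")
a=cv2.resize(g["image"][155:230,220:335],None,fx=4.8,fy=4.8,interpolation=cv2.INTER_CUBIC)
cv2.imwrite("pics/w1.png",f["image"])
E
```

```text
2.1333 [ 560.48075504 -131.65144832   79.46493833] [-1.79912051e+02 -9.02756697e-03  8.66478319e+01] [ 0.57078354 -0.875935   -0.35133055] 0.2614352563983267
{'fovy': 67.81710758145421, 'cx': 278.74733181060117, 'cy': 205.1420325731897, 'eye': array([564.55059741, -59.87480767, 249.77820435]), 'attitude': array([-14.9373594 ,   0.11720012,  -3.35179686])}
[[279.56984275 248.75994173]]
```

View pics/w1.png

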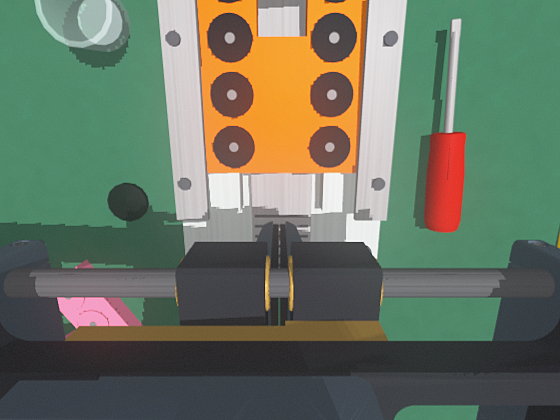

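```bash
python3 - <<'E'
from workcell import env, eyes
from h import *
f=eyes.grab_frame("wrist"); s=env.state()
Ri=R.from_euler("z",-86.65,degrees=True)
for n,u,v,z in (("rear mid",282,173,44),("rear L",206,175,44),("rear R",358,173,44),("bar L",251,190,27),("bar R",312,190,27),("runner in L",243,190,30),("runner in R",321,190,30),("lip end L",176,219,51),("lip end R",387,219,51)):
    print(n,(Ri.apply(onz(f,u,v,z)-s["ee_pos"])).round(1))
E
```

```text
rear mid [ 38.8  -1.7 -37.8]
rear L [ 37.5  49.2 -37.8]
rear R [ 38.7 -52.7 -37.8]
bar L [ 23.5  20.8 -54.8]
bar R [ 23.5 -24.  -54.8]
runner in L [ 24.2  26.4 -51.8]
runner in R [ 24.1 -30.2 -51.8]
lip end L [  8.8  69.6 -30.8]
lip end R [  8.6 -72.4 -30.8]
```

Emit:
send_rows(targets="0 0.0015 0.02 0 0 0 0; 0 0.0015 0.04 0 0 0 0; 0 0.0015 0.05 0 0 0 0; 0 0.0015 0.054 0 0 0 0; 0 0.0015 0.058 0 0 0 0; 0 0.0015 0.061 0 0 0 0; 0 0.0015 0.063 0 0 0 0; 0 0.0015 0.064 0 0 0 0; 0 0.0015 0.064 0 0 0 0; 0 0.0015 0.064 0 0 0 0; 0 0.0015 0.064 0 0 0 0")

```text
time_s: 3.2
ee_pos: [562.4, -132.2, 16.4]
ee_rot: [180.0, 0.0, 86.6]
force: [-2.7, -1.7, 4.7]
gripper_width: 0.2
gripper_force: 2.5
```

Emit:
send_rows(targets="0 0 0.001 0 0 0 0; 0.005 0 0.001 0 0 0 0; 0.01 0 0.001 0 0 0 0; 0.015 0 0.001 0 0 0 0; 0.02 0 0.001 0 0 0 0; 0.025 0 0.001 0 0 0 0; 0.03 0 0.001 0 0 0 0; 0.035 0 0.001 0 0 0 0; 0.04 0 0.001 0 0 0 0; 0.045 0 0.001 0 0 0 0; 0.05 0 0.001 0 0 0 0; 0.05 0 0.001 0 0 0 0")

```text
time_s: 4.2
ee_pos: [567.3, -82.2, 15.8]
ee_rot: [179.7, 0.1, 86.7]
force: [0.9, -4.0, 5.2]
gripper_width: 0.3
gripper_force: 2.6
```

Emit:
send_rows(targets="0.004 0 0 0 0 0 0; 0.008 0 0 0 0 0 0; 0.012 0 0 0 0 0 0; 0.016 0 0 0 0 0 0; 0.019 0 0 0 0 0 0; 0.022 0 0 0 0 0 0; 0.025 0 0 0 0 0 0; 0.027 0 0 0 0 0 0; 0.028 0 0 0 0 0 0; 0.029 0 0 0 0 0 0; 0.03 0 0 0 0 0 0; 0.03 0 0 0 0 0 0")

```text
time_s: 5.2
ee_pos: [568.7, -53.2, 15.8]
ee_rot: [179.8, 0.1, 86.7]
force: [0.3, -7.3, 6.8]
gripper_width: 0.4
gripper_force: 3.8
```

```bash
python3 - <<'E'
from workcell import env, eyes
from h import *
s=env.state(); print(s["time_s"],s["ee_pos"],s["ee_rot"],s["force"])
f=eyes.grab_frame("wrist")
g=eyes.grab_frame("scene")
b=cv2.resize(g["image"][195:310,180:320],None,fx=4,fy=4,interpolation=cv2.INTER_CUBIC)
w=f["image"]
cv2.imwrite("pics/s2.png",b); cv2.imwrite("pics/w2.png",w)
E
```

```text
5.2 [568.65825724 -53.17582513  15.80020575] [1.79764962e+02 1.17555713e-01 8.66871427e+01] [ 0.26976309 -7.25102668  6.75244686]
```

View pics/w2.png

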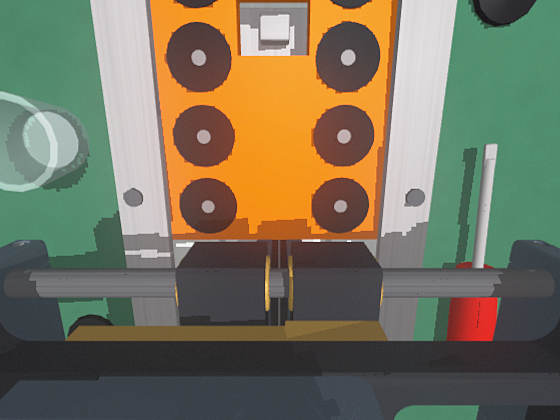

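View pics/s2.png

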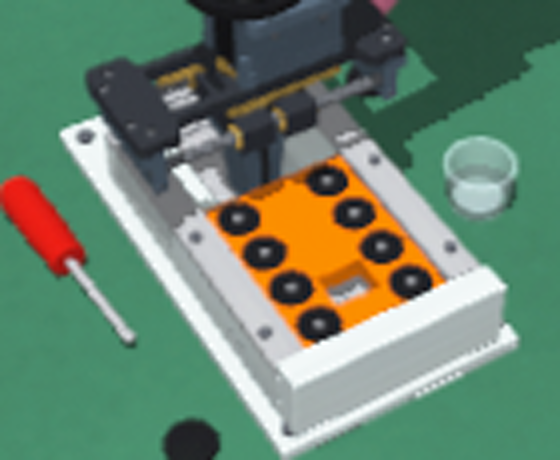

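The wrist view shows the pin (275,30) inside the window (240–308, up to row 55), so the carrier is past the pin and a few mm short of the stop. I'll creep on until the push force rises.

Emit:
send_rows(targets="0.001 0 0 0 0 0 0; 0.002 0 0 0 0 0 0; 0.003 0 0 0 0 0 0; 0.004 0 0 0 0 0 0; 0.004 0 0 0 0 0 0; 0.004 0 0 0 0 0 0")

```text
time_s: 5.8
ee_pos: [568.9, -49.5, 15.8]
ee_rot: [179.8, 0.1, 86.7]
force: [-0.0, -8.0, 6.7]
gripper_width: -0.0
gripper_force: 4.8
```

Emit:
send_rows(targets="0.001 0 0 0 0 0 0; 0.002 0 0 0 0 0 0; 0.003 0 0 0 0 0 0; 0.003 0 0 0 0 0 0")

```text
time_s: 6.13
ee_pos: [568.9, -49.4, 15.9]
ee_rot: [179.8, 0.4, 86.8]
force: [-0.8, -17.6, 6.0]
gripper_width: 0.5
gripper_force: 11.1
```

Emit:
send_rows(targets="0 0 0 0 0 0 0; 0 0 0 0 0 0 0; -0.003 0 0 0 0 0 0; -0.006 0 0 0 0 0 0; -0.009 0 0 0 0 0 0; -0.009 0 -0.004 0 0 0 0; -0.009 0 -0.009 0 0 0 0; -0.009 0 -0.014 0 0 0 0; -0.009 0 -0.03 0 0 0 0; -0.009 0 -0.06 0 0 0 0; -0.009 0 -0.09 0 0 0 0; -0.009 0 -0.09 0 0 0 0")

```text
time_s: 7.13
ee_pos: [569.8, -54.3, 110.3]
ee_rot: [179.5, 0.0, 86.6]
force: [0.7, -0.4, 0.5]
gripper_width: 0.3
gripper_force: 0.0
```

```bash
python3 - <<'E'
from workcell import env, eyes
from h import *
s=env.state(); print(s["time_s"],s["ee_pos"],s["force"])
f=eyes.grab_frame("wrist"); cv2.imwrite("pics/w3.png",f["image"])
E
```

```text
7.1333 [569.84770386 -54.29458438 110.30494069] [ 0.71661876 -0.40872267  0.47605915]
```

View pics/w3.png

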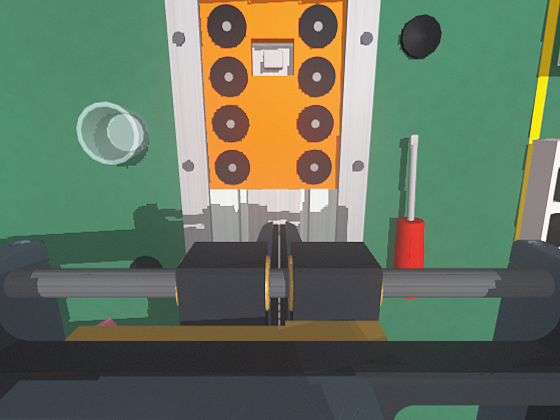

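The pin (272,59) stands centred in the window (252–293, 41–77), and nothing else has moved. I'll check the position and hand in.

```bash
python3 - <<'E'
from workcell import env, eyes
from h import *
f=eyes.grab_frame("wrist")
Ri=R.from_euler("z",-86.65,degrees=True)
o=np.array([567.06,-27.2,0])
for n,u,v,z in (("rear",272,188,44),("pin front/top",272,51,38),("pin rear/top",272,68,38),("win rear",272,77,44),("win front",272,40,44)): print(n,Ri.apply(onz(f,u,v,z)-o).round(1))
print(env.job_done())
E
```

```text
rear [-3.9  2.3 44. ]
pin front/top [93.1  1.9 38. ]
pin rear/top [82.  2. 38.]
win rear [75.2  1.9 44. ]
win front [98.7  1.8 44. ]
the job is handed in; nothing more can be done
None
```

The carrier is home against the end stop, with its rear edge measured at fixture x ≈ -3.9 mm (-4 expected). The bar has sprung up with its pin standing in the window, and I've handed the job in at about 7 s; the hand-in gave no verdict.

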